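# Free the hooked flap of the bench cabinet

## Robot

A 6-joint arm with a two-finger parallel gripper is mounted at the origin on a cart in front of the work surface, level with it; the furniture and walls round the work are solid. World frame = base frame: x ahead of the robot, y to its left, z up, the work surface at z = 0. Lengths are in m, angles in rad, forces in N, time in s.
With the tool pointing down it reaches from about 0.425 to 1.125 m from the base axis. Payload 14.9 kg.
Tool frame: the origin (TCP) lies on the centre line of the jaws, within the pads' length; the fingertips stand manip.tcp_to_tips ahead of it and the grasp point (between the pads) lies 11 mm behind it (manip.tcp_to_tips is the distance from the TCP to the fingertips, in m); z points along the fingers, y is the line along which they close (so a half turn about z gives the same grasp; the last joint's range is limited). The gripper opens to 91 mm and grips with 3 to 60 N. Pads are 32 mm wide; open, the fingers measure 118 mm over their backs; the gripper's body (76 mm by 178 mm) begins 60 mm behind the grasp point.
Start: joints at [1.142, 0.379, 1.734, -0, 1.028, -0.033], TCP at [0.27, 0.646, 0.222] pointing down, gripper open.
Joint ranges: [-2.77, 2.77], [-0.74, 2.19], [0, 2.66], [-1.06, 4.2], [0.31, 2.87], [-3.08, 3.08]. Speed limits (rad/s): [1.89, 1.89, 2.39, 3.14, 3.14, 3.14].

## Interface

Orientations are given as a rotation vector (axis times angle).
In Python, from plant import manip gives the robot as it stands.
- The arm moves only by the shell command python3 -m handwheel 'ROWS' [FORCE]. ROWS is JSON, a list of rows, each an object of numbers: "fingers": the finger opening in mm, from 0 to 91.2; "tx", "ty", "tz": the shift along the tool's x, y, z in mm; "wx", "wy", "wz": the turn, a rotation vector about the tool's x, y, z in rad. A call has 1 to 8 rows; each row shifts and turns the commanded pose from where the row before left it, along the tool's axes as they then stand; what a row does not reach is not made up. A row lasts 1/12 s, in which the tool goes at most 41.7 mm and 7.16 degrees, less where a joint would pass 70% of its speed; a pose out of reach is approached as far as the arm can. A call with a gripper value outside its range is refused whole. The fingers move at their own pace and stop on an object; FORCE is the grip in N (left out, the last holds). Time passes only in rows, so rows that do not move let the fingers close. It gives the time, the measured TCP pose, the force, the opening and the grip force at its end, in the units of the state.
- manip.get_obs(): the state, without advancing time (a new reading comes with each control period).
- manip.get_image(name): name is "scene" or "top"; returns the picture (480x640x3 uint8, red, green, blue); there is no depth.
- manip.get_calibration(name): a dict with "fx", "fy", "cx", "cy" (pixels), "origin" and "orientation" of the camera in the world. Camera axes: x right, y up, looking along -z (the intrinsics and any distortion apply to the point x, -y, -z); pixel columns grow to the right and rows downward; lengths in m; the calibration is good to about 2 mm. A picture is of the moment at which its call begins. get_calibration takes no time and is no camera call.
- manip.close_job(): hands the job in; it is judged then, once.
Trained networks look in the newest picture that a camera, given by its name, has taken for a name from the list of things; names that differ only in an ending like _2 or _b are one class to them, and where a whole thing is asked for, a point or a joint stands for the part that bears it (a point fixed in the world has none). Each returns a list of dicts, best first, with "conf" (0 to 1); they miss things now and then, are a little off and sometimes report something else, mostly with a low value. They report only what shows in the picture. A call takes as long as a camera call. They do not tell look-alikes from the thing itself.
- manip.boxes_of(camera, thing): "xyz" ([x, y, z] in m, in the coordinates of the camera as it stood for that picture, good to about 4 mm: the middle of the surface that is visible of it).
The state is a dict: "time": time; "qpos": joint angles; "joint_velocities": joint speeds; "tau": joint torques, N m; "tcp_pos": TCP position; "orientation": TCP orientation; "ft_force": force on the tool from outside, world axes, zero at the start; "moment": the same for the moment, N m; "finger_gap": finger opening in m; "gripper_force": force on a finger pad.
Only numpy, scipy, OpenCV 4.12 (cv2) and the standard library are available. Lean on these libraries where they do the work, as an engineer would, in place of code of your own. Each camera call takes 0.05 s, during which the arm holds its last target. There are 200 camera calls.

## Task

Open the small bench cabinet for me. First stand the brown bottle that is in the way of its drop-down flap upright in the shallow metal dish; then reach in through the gap between the flap and the overhanging roof, press the sprung hook's pad down until the flap is freed and springs ajar, and fold the flap down until it lies fully open. Leave the powder jar, the stacked cast and the small white pot where they are.

Things in the scene. Friction and masses are not known exactly. Their poses are not given: they have to be found in the camera images.
- cabinet: Off-white bench cabinet, fixed, 200 mm wide (own y), 171 mm high, from -85 to +111 mm in its own x. Origin under its middle, on the worktop. Own -x is its front (roughly towards the robot, turned up to 0.25 rad), z up. In front a drop-down flap; above the flap an opening 184 mm wide, under an overhanging roof; in it the hook that holds the flap.
- roof_edge (a point): Middle of the roof's lower front edge: (-61, 0, 163) mm in the cabinet's frame; roof 8 mm thick. From here to the shut flap's upper inner edge, (-75, 0, 108) mm, is the gap to reach through. The roof covers most of the pad: reach it on a slant, fingers closed, pointing down and to cabinet +x, about 35 degrees from vertical; the gap is then 43 mm wide across the fingers.
- pad_top (a point): Middle of the top of the hook's ribbed grey thumb pad, a level plate 36 mm along cabinet x, 60 mm along y, 6 mm thick; moves with the hook. At rest at (-51, 0, 122) mm in the cabinet's frame, so mostly under the roof, 41 mm below it, and 14 mm above the flap's upper edge. Press straight down here.
- hook (a joint): Turn of the sprung hook, rad: 0 at rest (up), 0.15 fully down. Its pin is 111 mm behind the pad's middle: the pad sinks about 1.1 mm per 0.01 rad. The beak lets go of the flap's strike bar at about 0.065 rad (pad down 7 to 8 mm, about 4 N); the stop is at 0.15 (pad down 17 mm, 7 N). Let go, it springs up again; a flap that has sprung ajar stays free.
- flap (a joint): Angle of the flap, rad: about 0 to 0.06 while hooked shut (upright, a little slack), 1.555 fully open, lying flat. When freed, a sprung plunger pushes it ajar to about 0.6; from there it stays wherever it is left (hinge friction about 0.15 N m) and must be pushed down from its inner side.
- flap_hinge (a point): Middle of the flap's hinge axis, which runs along the cabinet's y at (-85, 0, 8) mm in its frame. The flap is 100 mm high from the axis, 10 mm thick, 196 mm wide. Shut, its outer face rises straight up from the axis; open, it lies towards cabinet -x with its inner face up, 18 mm above the worktop.
- flap_edge (a point): Middle of the flap's upper inner edge, 100 mm from the hinge axis; moves with the flap. Just below it a steel staple with the strike bar, 56 mm wide along y, stands 25 mm out of the inner face, 81 to 93 mm from the axis; the face is bare beside it. At cabinet y = +60 mm the 12 mm plunger rod pushes on the inner face, 52 mm above the axis.
- bottle_center (a point): Centre, half-way up, of the brown glass bottle with black cap: 57 mm diameter, 122 mm high, 106 mm to the shoulder top, the side straight over the lower part; about 0.19 kg; z is its axis. It stands on the worktop in front of the flap, where the flap has to come down.
- dish_in (a point): Centre of the inner floor, 4 mm above the worktop, of the round shallow aluminium drip dish, fixed: 116 mm across, inside floor about 104 mm across, rim 9 mm high. Stands to the left or to the right in front.
- powder_jar: Powder jar with white lid, 66 mm diameter, 82 mm high; leave it. Origin under its centre. Stands on the side opposite the dish.
- stack_cast: Stacked dental cast, 66 x 76 x 64 mm, to the right of the cabinet; leave it. Origin under its centre.
- white_pot: Small white screw pot, 48 mm diameter, 49 mm high, to the left of the cabinet; leave it. Origin under its centre.
Not all that is in view belongs to the job. What is shaped like the part that bears bottle_center but green or red is not meant.

How it is judged:
On the way, in this order (a step that is already met when the one before it is completed fails the run):
1. the bottle stands upright in the dish, let go, the flap still hooked shut (horizontal distance between bottle_center and dish_in below 0.028 m and z of bottle_center in the frame of dish_in below 0.066 m and angle between bottle_center's own z axis and vertical below 0.12 rad and contact force between bottle and the fingers below 0.1 N and value of joint flap below 0.1 rad), for 0.2 s.
2. the hook is pressed down while the flap is still shut (value of joint hook above 0.05 rad and value of joint flap below 0.2 rad), for 0.01 s.
3. the flap is free and ajar (value of joint flap above 0.25 rad), for 0.05 s.
At the end, for the whole second after the job is handed in: The flap lies open (beyond 1.42 of 1.555 rad); the bottle stands upright in the dish (within 7 degrees, its axis within 28 mm of the dish's centre, on its floor), at rest; the powder jar, stacked cast and white pot are within 30 mm of where they stood (value of joint flap above 1.42 rad and horizontal distance between bottle_center and dish_in below 0.028 m and z of bottle_center in the frame of dish_in below 0.066 m and angle between bottle_center's own z axis and vertical below 0.12 rad and linear speed of bottle below 0.02 m/s and distance of each of powder_jar, stack_cast, white_pot from where it was at the start of the episode below 0.03 m); the robot touches nothing.
It fails at once if the bottle is tipped over (angle between bottle_center's own z axis and vertical above 0.6 rad).
It fails at once if the powder jar is shoved away (distance of powder_jar from where it was at the start of the episode above 0.03 m).
It fails at once if the stacked cast is shoved away (distance of stack_cast from where it was at the start of the episode above 0.03 m).
It fails at once if the small white pot is shoved away (distance of white_pot from where it was at the start of the episode above 0.03 m).
It also fails if it takes over 64 s, if anything falls off the work surface, if the arm or the gripper's body presses on something with over 40 N, if the wrist force passes 120 N, or if a joint passes its speed limit or range.

## Working session

There is one attempt and no reset: what is moved stays moved. The work goes in short steps, Python scripts to look and compute and a shell command to move; the robot and the scene stay as the last step left them, time stands still between calls to the robot, and variables do not carry over. Pictures are saved under pics/ and viewed, at most 10 in all, crops included, and the job is handed in when it is done.

```bash
mkdir -p pics; cat > h.py <<'E'
import numpy as np, cv2
from plant import manip
from scipy.spatial.transform import Rotation as R
def cal(c):
    k=manip.get_calibration(c); o=np.array(k["orientation"],float)
    M=o if o.shape==(3,3) else R.from_rotvec(o).as_matrix()
    return k,M,np.array(k["origin"])
def w(c,p):
    k,M,o=cal(c); return o+M@np.array(p)
def pix(c,p):
    k,M,o=cal(c); q=M.T@(np.array(p)-o); return (k["cx"]+k["fx"]*q[0]/-q[2], k["cy"]-k["fy"]*q[1]/-q[2])
def ray(c,u,v,z):
    k,M,o=cal(c); d=M@np.array([(u-k["cx"])/k["fx"],-(v-k["cy"])/k["fy"],-1]); return o+d*(z-o[2])/d[2]
def snap(c,n):
    im=manip.get_image(c); cv2.imwrite("pics/"+n,im[:,:,::-1].copy()); return im
E
python3 - <<'E'
from h import *
print(manip.get_calibration("top"),manip.get_calibration("scene"),manip.tcp_to_tips)
o=manip.get_obs(); print(o["tcp_pos"],o["orientation"],R.from_rotvec(o["orientation"]).as_matrix().round(3))
for c in ("top","scene"):
    snap(c,c+"0.png")
    for t in ("cabinet","bottle_center","dish_in","powder_jar","stack_cast","white_pot","hook","flap"):
        print(c,t,[(w(c,d["xyz"]).round(3).tolist(),round(d["conf"],2)) for d in manip.boxes_of(c,t)[:3]])
E
```

```text
{'fx': 617.259375061219, 'fy': 617.259375061219, 'cx': 313.0944114487393, 'cy': 240.69699827743716, 'origin': array([ 0.31187242, -0.00499895,  1.63181767]), 'orientation': array([ 0.14147523, -0.13115138, -1.5411269 ])} {'fx': 543.2187439480585, 'fy': 543.2187439480585, 'cx': 321.41598763737363, 'cy': 232.87213666595053, 'origin': array([0.55667666, 0.89948697, 0.84946942]), 'orientation': array([ 0.02029056, -1.35306906, -2.77233081])} 0.008
[0.2697359  0.64553652 0.22132853] [-6.17539292e-01 -3.08008939e+00  1.60329730e-03] [[-0.923  0.385 -0.   ]
 [ 0.385  0.923 -0.001]
 [ 0.    -0.001 -1.   ]]
top cabinet [([0.664, -0.071, 0.173], 0.74)]
top bottle_center [([0.519, 0.101, 0.091], 0.94), ([0.512, -0.084, 0.091], 0.9), ([0.409, -0.067, 0.092], 0.86)]
top dish_in [([0.502, -0.278, 0.004], 0.88)]
top powder_jar [([0.478, 0.311, 0.085], 0.59)]
top stack_cast [([0.686, -0.247, 0.046], 0.91)]
top white_pot [([0.659, 0.099, 0.044], 0.68), ([0.669, -0.063, 0.171], 0.31), ([0.685, -0.247, 0.048], 0.24)]
top hook [([0.607, -0.074, 0.122], 0.7), ([0.514, -0.082, 0.093], 0.38)]
top flap [([0.582, -0.075, 0.1], 0.65), ([0.684, -0.248, 0.044], 0.38)]
scene cabinet [([0.683, 0.03, 0.149], 0.9), ([0.581, -0.038, 0.098], 0.16)]
scene bottle_center [([0.41, -0.053, 0.09], 0.95), ([0.425, 0.065, 0.077], 0.87), ([0.532, 0.12, 0.074], 0.66)]
scene dish_in [([0.495, -0.287, 0.002], 0.97), ([0.582, -0.04, 0.096], 0.64)]
scene powder_jar [([0.482, 0.336, 0.082], 0.91), ([0.52, -0.067, 0.069], 0.44)]
scene stack_cast []
scene white_pot [([0.663, 0.114, 0.049], 0.59)]
scene hook []
scene flap [([0.585, -0.042, 0.093], 0.91)]
```

View pics/top0.png

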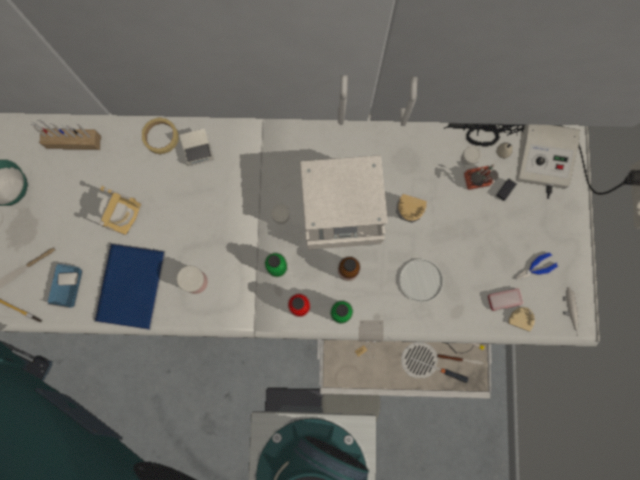

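View pics/scene0.png

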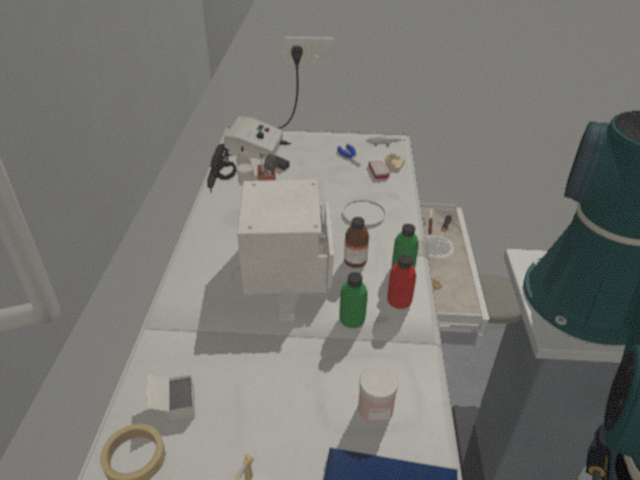

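The top view shows the brown bottle at about (349,267), the dish at (419,279), and the cabinet roof between (302,161) and (386,240). Green and red look-alikes are at (276,265), (341,311) and (299,305). I'll take an enlarged crop for exact pixels.

```bash
python3 - <<'E'
import cv2
a=cv2.imread("pics/top0.png")[145:295,290:450]
cv2.imwrite("pics/crop0.png",cv2.resize(a,None,fx=4,fy=4,interpolation=cv2.INTER_CUBIC)[:600,:640])
E
```

```text
(no output)
```

View pics/crop0.png

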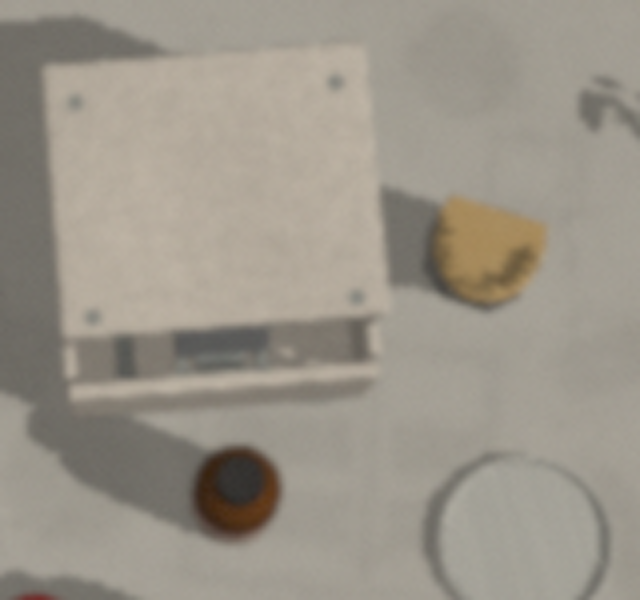

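The crop shows roof corners at (43,68), (366,45), (387,316) and (64,336), the bottle cap at (240,481) and the dish rim centre at about (518,540).

```bash
python3 - <<'E'
from h import *
f=lambda u,v,z:ray("top",290+(u-1.5)/4,145+(v-1.5)/4,z)
C=[f(u,v,.171) for u,v in((64,336),(387,316),(366,45),(43,68))]
print(np.round(C,4))
a=C[1]-C[0]; b=C[2]-C[3]; c=C[3]-C[0];d=C[2]-C[1]
# own +y = left = C0-C1 
print("yaws",[round(float(x),3) for x in (np.arctan2(a[0],-a[1]),np.arctan2(b[0],-b[1]),np.arctan2(c[1],c[0]),np.arctan2(d[1],d[0]))],np.linalg.norm(a),np.linalg.norm(b),np.linalg.norm(c),np.linalg.norm(d))
print("frontmid",(C[0]+C[1])/2,"backmid",(C[2]+C[3])/2)
print("flap corners",f(70,395,.108),f(379,373,.108))
print("cap",f(240,481,.122),"bottle", f(237,497,.09))
print("dish",f(518,540,.009))
print("greens",f((341-290)*4,(307-145)*4,.122),ray("top",341,305,.122),ray("top",276,258,.122),ray("top",299,298,.122))
E
```

```text
[[ 0.5979  0.0268  0.171 ]
 [ 0.6151 -0.1677  0.171 ]
 [ 0.7849 -0.1539  0.171 ]
 [ 0.7654  0.0444  0.171 ]]
yaws [0.088, 0.098, 0.105, 0.081] 0.19525545358862303 0.1992481044916441 0.16837950739620872 0.170420565820452
frontmid [ 0.60648011 -0.07047922  0.171     ] backmid [ 0.77513985 -0.0547858   0.171     ]
flap corners [0.57270375 0.023335   0.108     ] [ 0.59154193 -0.16992742  0.108     ]
cap [ 0.51915932 -0.0831802   0.122     ] bottle [ 0.51335946 -0.08310937  0.09      ]
dish [ 0.50005396 -0.272894    0.009     ]
greens [ 0.41599843 -0.062851    0.122     ] [ 0.41997034 -0.06369361  0.122     ] [0.53171153 0.09899111 0.122     ] [0.43441055 0.03920594 0.122     ]
```

```bash
cat >> h.py <<'E'
def go(p,Rt=None):
    o=manip.get_obs(); M=R.from_rotvec(o["orientation"]).as_matrix()
    print("shift mm",(M.T@(np.array(p)-o["tcp_pos"])*1000).round(1))
    if Rt is not None: print("turn",R.from_matrix(M.T@Rt).as_rotvec().round(4))
def st():
    o=manip.get_obs(); print(round(o["time"],2),o["tcp_pos"].round(4),R.from_rotvec(o["orientation"]).as_matrix().round(3).tolist(),"F",np.round(o["ft_force"],1),o["finger_gap"],o["gripper_force"])
E
python3 -m handwheel '[{"wz":-0.099},{"wz":-0.099},{"wz":-0.099},{"wz":-0.099},{"tx":-12.4,"ty":-36.5},{"tx":-12.4,"ty":-36.5},{"tx":-12.4,"ty":-36.5},{"tx":-12.4,"ty":-36.5}]'
python3 -m handwheel '[{"tx":-12.4,"ty":-36.5},{"tx":-12.4,"ty":-36.5},{"tx":-12.4,"ty":-36.5},{"tx":-12.4,"ty":-36.5},{"tx":-12.4,"ty":-36.5},{"tx":-12.4,"ty":-36.5},{"tx":-12.4,"ty":-36.5},{"tx":-12.4,"ty":-36.5}]'
python3 -c "
from h import *
st();go([.517,-.083,.2],np.diag([-1,1,-1]))"
```

```text
0.9 [0.2699 0.6459 0.2219] [[-0.923, 0.386, -0.0], [0.386, 0.923, -0.0], [-0.0, -0.0, -1.0]] F [-0.4 -0.1  0.3] 0.09113577766756802 0.0
shift mm [-509.  -577.3   21.9]
turn [-0.      0.     -0.3958]invalid input
invalid input
```

```bash
python3 -m handwheel '[{"fingers":91,"tx":0,"ty":0,"tz":0,"wx":0,"wy":0,"wz":-0.099},{"fingers":91,"tx":0,"ty":0,"tz":0,"wx":0,"wy":0,"wz":-0.099}]'; python3 -m handwheel '[{"fingers":91,"wz":-0.099},{"fingers":91,"wz":-0.099}]'
```

```text
time: 1.07
tcp_pos: [0.2699, 0.6459, 0.2219]
orientation: [0.304, 3.127, -0.0]
ft_force: [0.0, -0.9, 0.3]
finger_gap: 0.091
gripper_force: 0.0invalid input
```

```bash
python3 -m handwheel '[{"fingers":91,"tx":0,"ty":0,"tz":0,"wx":0,"wy":0,"wz":-0.099},{"fingers":91,"tx":0,"ty":0,"tz":0,"wx":0,"wy":0,"wz":-0.099},{"fingers":91,"tx":-12.4,"ty":-36.5,"tz":0,"wx":0,"wy":0,"wz":0},{"fingers":91,"tx":-12.4,"ty":-36.5,"tz":0,"wx":0,"wy":0,"wz":0},{"fingers":91,"tx":-12.4,"ty":-36.5,"tz":0,"wx":0,"wy":0,"wz":0},{"fingers":91,"tx":-12.4,"ty":-36.5,"tz":0,"wx":0,"wy":0,"wz":0},{"fingers":91,"tx":-12.4,"ty":-36.5,"tz":0,"wx":0,"wy":0,"wz":0},{"fingers":91,"tx":-12.4,"ty":-36.5,"tz":0,"wx":0,"wy":0,"wz":0}]'
python3 -m handwheel '[{"fingers":91,"tx":-12.4,"ty":-36.5,"tz":0,"wx":0,"wy":0,"wz":0},{"fingers":91,"tx":-12.4,"ty":-36.5,"tz":0,"wx":0,"wy":0,"wz":0},{"fingers":91,"tx":-12.4,"ty":-36.5,"tz":0,"wx":0,"wy":0,"wz":0},{"fingers":91,"tx":-12.4,"ty":-36.5,"tz":0,"wx":0,"wy":0,"wz":0},{"fingers":91,"tx":-12.4,"ty":-36.5,"tz":0,"wx":0,"wy":0,"wz":0},{"fingers":91,"tx":-12.4,"ty":-36.5,"tz":0,"wx":0,"wy":0,"wz":0},{"fingers":91,"tx":-12.4,"ty":-36.5,"tz":0,"wx":0,"wy":0,"wz":0},{"fingers":91,"tx":0,"ty":0,"tz":0,"wx":0,"wy":0,"wz":0}]'
python3 -c "
from h import *
st();go([.517,-.083,.2],np.diag([-1,1,-1]))"
```

```text
time: 1.73
tcp_pos: [0.3445, 0.4252, 0.222]
orientation: [-0.001, 3.141, 0.0]
ft_force: [1.1, 0.3, -0.4]
finger_gap: 0.091
gripper_force: 0.0
time: 2.4
tcp_pos: [0.4326, 0.167, 0.2222]
orientation: [0.006, 3.141, -0.001]
ft_force: [-1.3, 0.4, -0.3]
finger_gap: 0.0908
gripper_force: 0.0
2.4 [0.4326 0.167  0.2222] [[-1.0, 0.004, 0.001], [0.004, 1.0, -0.001], [-0.001, -0.001, -1.0]] F [-1.3  0.4 -0.3] 0.09082807267795469 0.0
shift mm [ -85.3 -249.6   22.4]
turn [-0.0005  0.0008 -0.0036]
```

```bash
python3 -m handwheel '[{"fingers":91,"tx":-12.2,"ty":-35.7,"tz":0,"wx":0,"wy":0,"wz":0},{"fingers":91,"tx":-12.2,"ty":-35.7,"tz":0,"wx":0,"wy":0,"wz":0},{"fingers":91,"tx":-12.2,"ty":-35.7,"tz":0,"wx":0,"wy":0,"wz":0},{"fingers":91,"tx":-12.2,"ty":-35.7,"tz":0,"wx":0,"wy":0,"wz":0},{"fingers":91,"tx":-12.2,"ty":-35.7,"tz":0,"wx":0,"wy":0,"wz":0},{"fingers":91,"tx":-12.2,"ty":-35.7,"tz":0,"wx":0,"wy":0,"wz":0},{"fingers":91,"tx":-12.2,"ty":-35.7,"tz":0,"wx":0,"wy":0,"wz":0},{"fingers":91,"tx":0,"ty":0,"tz":15,"wx":0,"wy":0,"wz":0}]'
python3 - <<'E'
from h import *
for c in ("top","scene"):
    snap(c,c+"1.png")
    print(c,[(w(c,d["xyz"]).round(3).tolist(),round(d["conf"],2)) for d in manip.boxes_of(c,"bottle_center")[:4]])
st();go([.517,-.083,.065],np.diag([-1,1,-1]))
E
```

```text
time: 3.07
tcp_pos: [0.5201, -0.0832, 0.2094]
orientation: [0.004, 3.136, -0.003]
ft_force: [1.0, 0.4, 0.8]
finger_gap: 0.091
gripper_force: 0.0
top [([0.519, 0.103, 0.094], 0.78), ([0.422, 0.037, 0.097], 0.64), ([0.659, 0.096, 0.044], 0.43)]
scene [([0.412, -0.052, 0.087], 0.86), ([0.428, 0.061, 0.077], 0.85), ([0.52, -0.063, 0.069], 0.66), ([0.531, 0.121, 0.073], 0.63)]
3.27 [ 0.5162 -0.0779  0.2068] [[-1.0, -0.0, -0.001], [-0.0, 1.0, 0.0], [0.001, 0.0, -1.0]] F [-0.3  0.7 -0.1] 0.09066136973285605 0.0
shift mm [ -1.   -5.2 141.8]
turn [ 0.0003 -0.0012  0.0003]
```

View pics/scene1.png

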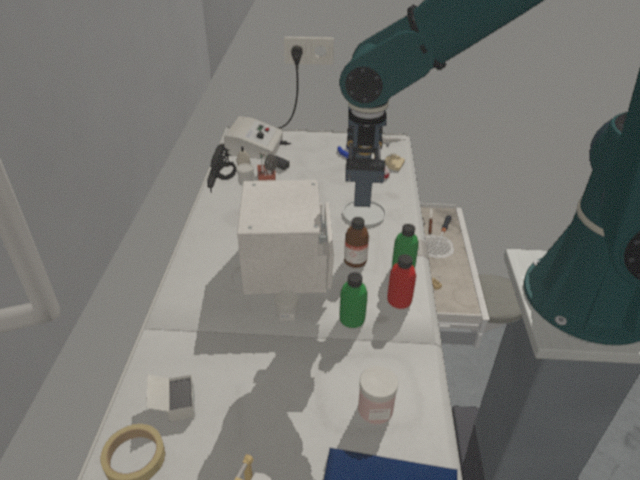

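The gripper stands above the brown bottle at (357,240), in line with it. Next I descend and grip.

```bash
python3 -m handwheel '[{"fingers":91,"tx":-1,"ty":-5.2,"tz":20,"wx":0,"wy":0,"wz":0},{"fingers":91,"tx":0,"ty":0,"tz":25,"wx":0,"wy":0,"wz":0},{"fingers":91,"tx":0,"ty":0,"tz":25,"wx":0,"wy":0,"wz":0},{"fingers":91,"tx":0,"ty":0,"tz":25,"wx":0,"wy":0,"wz":0},{"fingers":91,"tx":0,"ty":0,"tz":25,"wx":0,"wy":0,"wz":0},{"fingers":91,"tx":0,"ty":0,"tz":20,"wx":0,"wy":0,"wz":0},{"fingers":91,"tx":0,"ty":0,"tz":2,"wx":0,"wy":0,"wz":0},{"fingers":91,"tx":0,"ty":0,"tz":0,"wx":0,"wy":0,"wz":0}]'
python3 -m handwheel '[{"fingers":45,"tx":0,"ty":0,"tz":0,"wx":0,"wy":0,"wz":0},{"fingers":45,"tx":0,"ty":0,"tz":0,"wx":0,"wy":0,"wz":0},{"fingers":45,"tx":0,"ty":0,"tz":0,"wx":0,"wy":0,"wz":0},{"fingers":45,"tx":0,"ty":0,"tz":0,"wx":0,"wy":0,"wz":0},{"fingers":45,"tx":0,"ty":0,"tz":0,"wx":0,"wy":0,"wz":0},{"fingers":45,"tx":0,"ty":0,"tz":0,"wx":0,"wy":0,"wz":0}]' 20
```

```text
time: 3.93
tcp_pos: [0.5173, -0.0826, 0.0649]
orientation: [0.002, -3.14, -0.001]
ft_force: [1.0, -0.9, 0.1]
finger_gap: 0.0907
gripper_force: 0.0
time: 4.43
tcp_pos: [0.5178, -0.0837, 0.0653]
orientation: [-0.0, 3.141, -0.0]
ft_force: [0.4, 0.9, 2.1]
finger_gap: 0.0547
gripper_force: 20.0
```

```bash
python3 -m handwheel '[{"fingers":45,"tx":0,"ty":0,"tz":-10,"wx":0,"wy":0,"wz":0},{"fingers":45,"tx":0,"ty":0,"tz":-20,"wx":0,"wy":0,"wz":0},{"fingers":45,"tx":0,"ty":0,"tz":-10,"wx":0,"wy":0,"wz":0},{"fingers":45,"tx":2,"ty":-20,"tz":0,"wx":0,"wy":0,"wz":0},{"fingers":45,"tx":3,"ty":-30,"tz":0,"wx":0,"wy":0,"wz":0},{"fingers":45,"tx":3,"ty":-30,"tz":0,"wx":0,"wy":0,"wz":0},{"fingers":45,"tx":3,"ty":-30,"tz":0,"wx":0,"wy":0,"wz":0},{"fingers":45,"tx":3,"ty":-30,"tz":0,"wx":0,"wy":0,"wz":0}]'
python3 -m handwheel '[{"fingers":45,"tx":3,"ty":-30,"tz":0,"wx":0,"wy":0,"wz":0},{"fingers":45,"tx":1,"ty":-19,"tz":0,"wx":0,"wy":0,"wz":0},{"fingers":45,"tx":0,"ty":0,"tz":0,"wx":0,"wy":0,"wz":0},{"fingers":45,"tx":0,"ty":0,"tz":0,"wx":0,"wy":0,"wz":0}]'
python3 - <<'E'
from h import *
st();go([.5,-.273,.0695],np.diag([-1,1,-1]))
snap("scene","scene2.png")
print([(w("scene",d["xyz"]).round(3).tolist(),round(d["conf"],2)) for d in manip.boxes_of("scene","bottle_center")[:4]])
E
```

```text
time: 5.1
tcp_pos: [0.5035, -0.2251, 0.1056]
orientation: [-0.001, 3.141, -0.0]
ft_force: [1.5, -0.4, -1.0]
finger_gap: 0.0547
gripper_force: 20.0
time: 5.43
tcp_pos: [0.4995, -0.2735, 0.1053]
orientation: [0.002, 3.141, -0.0]
ft_force: [0.5, 0.5, -1.8]
finger_gap: 0.0547
gripper_force: 20.0
5.43 [ 0.4995 -0.2735  0.1053] [[-1.0, 0.002, 0.0], [0.002, 1.0, -0.0], [-0.0, -0.0, -1.0]] F [ 0.5  0.5 -1.8] 0.05465218500365559 19.985629627481103
shift mm [-0.5  0.5 35.8]
turn [-0.0001  0.0003 -0.0016]
[([0.412, -0.053, 0.087], 0.89), ([0.508, -0.254, 0.075], 0.85), ([0.429, 0.063, 0.074], 0.85), ([0.528, 0.124, 0.074], 0.67)]
```

View pics/scene2.png

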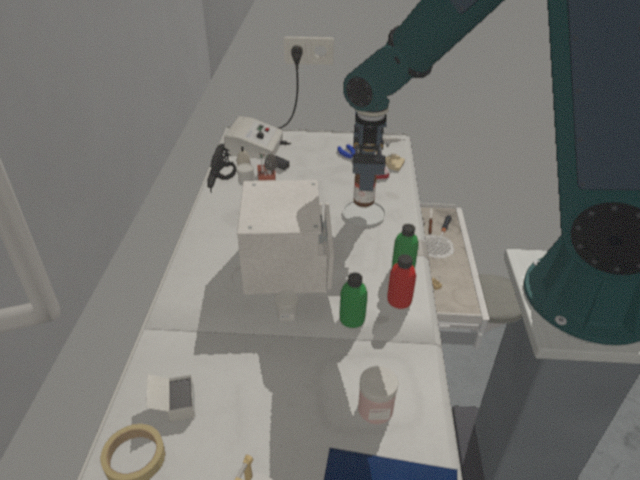

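The bottle is held upright above the dish, with its base near (364,203) and the dish at (363,213). I lower it slowly and release.

```bash
python3 -m handwheel '[{"fingers":45,"tx":0,"ty":0,"tz":12,"wx":0,"wy":0,"wz":0},{"fingers":45,"tx":0,"ty":0,"tz":12,"wx":0,"wy":0,"wz":0},{"fingers":45,"tx":0,"ty":0,"tz":6,"wx":0,"wy":0,"wz":0},{"fingers":45,"tx":0,"ty":0,"tz":2,"wx":0,"wy":0,"wz":0},{"fingers":45,"tx":0,"ty":0,"tz":2,"wx":0,"wy":0,"wz":0},{"fingers":45,"tx":0,"ty":0,"tz":1,"wx":0,"wy":0,"wz":0},{"fingers":45,"tx":0,"ty":0,"tz":0,"wx":0,"wy":0,"wz":0}]'
python3 -m handwheel '[{"fingers":45,"tx":0,"ty":0,"tz":1,"wx":0,"wy":0,"wz":0},{"fingers":45,"tx":0,"ty":0,"tz":0,"wx":0,"wy":0,"wz":0}]'
```

```text
time: 6.12
tcp_pos: [0.4997, -0.2726, 0.0698]
orientation: [0.0, -3.142, -0.0]
ft_force: [-0.2, 0.5, -1.9]
finger_gap: 0.0546
gripper_force: 20.0
time: 6.28
tcp_pos: [0.5, -0.2728, 0.0694]
orientation: [-0.0, 3.141, -0.0]
ft_force: [-0.6, 0.6, -1.3]
finger_gap: 0.055
gripper_force: 20.0
```

Just touching (load slightly taken up). I open the fingers, wait and rise.

```bash
python3 -m handwheel '[{"fingers":45,"tx":0,"ty":0,"tz":0.7,"wx":0,"wy":0,"wz":0},{"fingers":91,"tx":0,"ty":0,"tz":0,"wx":0,"wy":0,"wz":0},{"fingers":91,"tx":0,"ty":0,"tz":0,"wx":0,"wy":0,"wz":0},{"fingers":91,"tx":0,"ty":0,"tz":0,"wx":0,"wy":0,"wz":0},{"fingers":91,"tx":0,"ty":0,"tz":0,"wx":0,"wy":0,"wz":0},{"fingers":91,"tx":0,"ty":0,"tz":-10,"wx":0,"wy":0,"wz":0},{"fingers":91,"tx":0,"ty":0,"tz":-30,"wx":0,"wy":0,"wz":0},{"fingers":91,"tx":0,"ty":0,"tz":-35,"wx":0,"wy":0,"wz":0}]'
python3 -m handwheel '[{"fingers":91,"tx":0,"ty":0,"tz":-35,"wx":0,"wy":0,"wz":0},{"fingers":91,"tx":0,"ty":0,"tz":-35,"wx":0,"wy":0,"wz":0},{"fingers":91,"tx":0,"ty":0,"tz":-35,"wx":0,"wy":0,"wz":0},{"fingers":91,"tx":0,"ty":35,"tz":0,"wx":0,"wy":0,"wz":0},{"fingers":91,"tx":0,"ty":35,"tz":0,"wx":0,"wy":0,"wz":0},{"fingers":0,"tx":0,"ty":35,"tz":0,"wx":0,"wy":0,"wz":0},{"fingers":0,"tx":0,"ty":35,"tz":0,"wx":0,"wy":0,"wz":0},{"fingers":0,"tx":0,"ty":30,"tz":0,"wx":0,"wy":0,"wz":0}]'
python3 - <<'E'
from h import *
st()
for c in ("scene","top"):
    snap(c,c+"3.png")
    print(c,[(w(c,d["xyz"]).round(3).tolist(),round(d["conf"],2)) for d in manip.boxes_of(c,"bottle_center")[:4]])
E
```

```text
time: 6.95
tcp_pos: [0.4985, -0.272, 0.143]
orientation: [0.0, -3.138, -0.003]
ft_force: [-0.7, 0.2, 0.4]
finger_gap: 0.0911
gripper_force: 0.0
time: 7.62
tcp_pos: [0.4992, -0.1008, 0.2491]
orientation: [-0.0, 3.141, -0.0]
ft_force: [-0.3, -0.3, -0.3]
finger_gap: 0.0737
gripper_force: 0.0
7.62 [ 0.4992 -0.1008  0.2491] [[-1.0, -0.0, 0.001], [-0.0, 1.0, -0.0], [-0.001, -0.0, -1.0]] F [-0.3 -0.3 -0.3] 0.07372134443629405 0.0
scene [([0.532, 0.122, 0.076], 0.85), ([0.505, -0.253, 0.063], 0.8), ([0.409, -0.051, 0.086], 0.69), ([0.425, 0.061, 0.074], 0.68)]
top [([0.52, 0.103, 0.093], 0.68), ([0.42, 0.035, 0.096], 0.62), ([0.494, -0.263, 0.097], 0.57), ([0.607, -0.053, 0.125], 0.25)]
```

View pics/scene3.png

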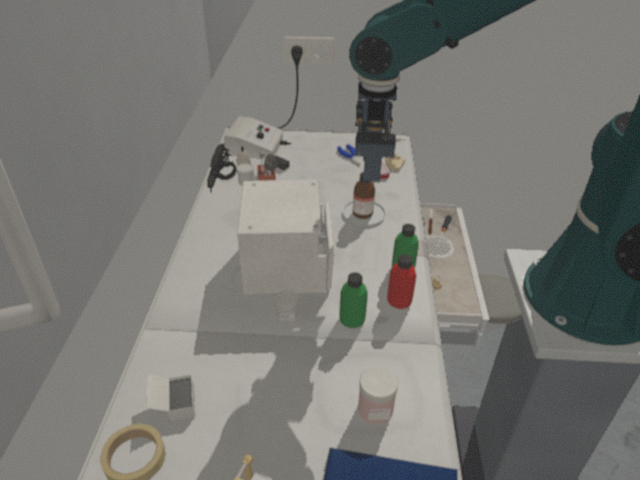

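The bottle stands upright in the dish at (364,205), which leaves the flap's path clear. Now I work out the slanted press pose. With the fingers turned 90° only their 27 mm thickness lies across the gap, and a 50° tilt reaches further under the roof.

```bash
cat >> h.py <<'E'
O=np.array([.666,-.065,0]); Y=.095
Rc=R.from_euler('z',Y).as_matrix()
cab=lambda p:O+Rc@(np.array(p)/1000)
def tool(deg,sgn):
    t=np.radians(deg); z=np.array([np.sin(t),0,-np.cos(t)]); x=np.array([0,sgn,0.]); return Rc@np.array([x,np.cross(z,x),z]).T
E
python3 - <<'E'
from h import *
print(manip.get_obs()["qpos"].round(3))
for s in(1,-1):
    print(s); go(cab([-126.7,0,195]),tool(50,s)); go(cab([-126.7,0,195]),tool(0,s))
E
```

```text
[-0.247  0.04   2.097 -0.     1.004 -1.82 ]
1
shift mm [-40.2  25.2  53.9]
turn [-0.7039 -0.6407  1.3759]
shift mm [-40.2  25.2  53.9]
turn [2.0000e-04 8.0000e-04 1.4776e+00]
-1
shift mm [-40.2  25.2  53.9]
turn [ 0.6562 -0.721  -1.5467]
shift mm [-40.2  25.2  53.9]
turn [-8.000e-04  2.000e-04 -1.664e+00]
```

```bash
python3 -m handwheel '[{"fingers":0,"tx":0,"ty":0,"tz":0,"wx":0,"wy":0,"wz":0.123},{"fingers":0,"tx":0,"ty":0,"tz":0,"wx":0,"wy":0,"wz":0.123},{"fingers":0,"tx":0,"ty":0,"tz":0,"wx":0,"wy":0,"wz":0.123},{"fingers":0,"tx":0,"ty":0,"tz":0,"wx":0,"wy":0,"wz":0.123},{"fingers":0,"tx":0,"ty":0,"tz":0,"wx":0,"wy":0,"wz":0.123},{"fingers":0,"tx":0,"ty":0,"tz":0,"wx":0,"wy":0,"wz":0.123},{"fingers":0,"tx":0,"ty":0,"tz":0,"wx":0,"wy":0,"wz":0.123},{"fingers":0,"tx":0,"ty":0,"tz":0,"wx":0,"wy":0,"wz":0.123}]' 30
python3 -m handwheel '[{"fingers":0,"tx":0,"ty":0,"tz":0,"wx":0,"wy":0,"wz":0.123},{"fingers":0,"tx":0,"ty":0,"tz":0,"wx":0,"wy":0,"wz":0.123},{"fingers":0,"tx":0,"ty":0,"tz":0,"wx":0,"wy":0,"wz":0.123},{"fingers":0,"tx":0,"ty":0,"tz":0,"wx":0,"wy":0,"wz":0.123},{"fingers":0,"tx":0,"ty":0,"tz":0,"wx":-0.12,"wy":0,"wz":0},{"fingers":0,"tx":0,"ty":0,"tz":0,"wx":-0.12,"wy":0,"wz":0},{"fingers":0,"tx":0,"ty":0,"tz":0,"wx":-0.12,"wy":0,"wz":0},{"fingers":0,"tx":0,"ty":0,"tz":0,"wx":-0.12,"wy":0,"wz":0}]'
python3 - <<'E'
from h import *
st();print(manip.get_obs()["qpos"].round(3))
go(cab([-126.7,0,195]),tool(50,1)); go(cab([-126.7,0,195]),tool(35,1))
E
```

```text
time: 8.48
tcp_pos: [0.4997, -0.1039, 0.2485]
orientation: [1.494, 2.763, -0.0]
ft_force: [-0.3, 0.1, 0.5]
finger_gap: 0.0049
gripper_force: 0.0
time: 9.15
tcp_pos: [0.4998, -0.1044, 0.2493]
orientation: [1.864, 2.046, 0.504]
ft_force: [0.9, 0.5, 0.3]
finger_gap: 0.0003
gripper_force: 0.0
9.15 [ 0.4998 -0.1044  0.2493] [[-0.092, 0.88, 0.465], [0.996, 0.083, 0.04], [-0.003, 0.467, -0.884]] F [0.9 0.5 0.3] 0.00034718404521820136 0.0
[-0.354 -0.133  2.323  0.397  0.541 -0.747]
shift mm [23.7 12.2 67.7]
turn [-3.865e-01  4.000e-03 -1.000e-04]
shift mm [23.7 12.2 67.7]
turn [-0.1247  0.004  -0.0006]
```

```bash
cat > kin.py <<'E'
from h import *
from scipy.optimize import least_squares
def fk(P,q):
    a,h,L1,d,L2,Lt=P; z=R.from_euler
    r1=z('z',q[0]); r2=r1*z('y',q[1]); r3=r2*z('y',q[2]); r5=r3*z('z',q[3])*z('y',q[4])
    return r1.apply([a,0,h])+r2.apply([0,0,L1])+r3.apply([d,0,L2])+r5.apply([0,0,Lt]), (r5*z('z',q[5])).as_matrix()
D=[([1.142,.379,1.734,0,1.028,-.033],[.27,.646,.222]),([-.247,.04,2.097,0,1.004,-1.82],[.4992,-.1008,.2491]),([-.354,-.133,2.323,.397,.541,-.747],[.4998,-.1044,.2493])]
P=least_squares(lambda P:np.concatenate([fk(P,q)[0]-p for q,p in D]+[np.array([P[0]-0,P[3]-0])*.003]),[0,.3,.45,0,.45,.3]).x
E
python3 - <<'E'
from kin import *
print(P.round(3),[(fk(P,q)[0]-p).round(4).tolist() for q,p in D]); q=D[2][0]
Rm=fk(P,q)[1]; Ra=R.from_rotvec([1.864,2.046,.504]).as_matrix(); print(Rm.round(2),Ra.round(2))
off=Rm.T@Ra; print(off.round(2))
lo=np.array([-2.77,-.74,0,-1.06,.31,-3.08]);hi=np.array([2.77,2.19,2.66,4.2,2.87,3.08])
for s in(1,-1):
 for nm,y in(("press",[-57.8,0,137]),("back",[-110,0,181])):
  for t in(35,40,45,50):
    best=None
    for q0 in([-.3,0,2.1,.3,.6,-.7],[-.3,0,2.1,3.0,.6,2.3],[-.3,.2,1.8,-.3,.5,0]):
      f=lambda q:np.concatenate([(fk(P,q)[0]-cab(y))*5,(R.from_matrix((fk(P,q)[1]@off).T@tool(t,s))).as_rotvec()])
      r=least_squares(f,np.clip(q0,lo+.01,hi-.01),bounds=(lo,hi))
      if best is None or r.cost<best.cost:best=r
    print(s,nm,t,round(best.cost,5),best.x.round(2))
E
```

```text
[-0.151  1.444  0.492  0.775  1.249  0.367] [[0.0214, -0.0086, 0.0034], [-0.0077, -0.0231, -0.0049], [-0.0002, -0.0024, 0.0015]]
[[-0.88 -0.09  0.47]
 [-0.08  1.    0.04]
 [-0.47 -0.   -0.88]] [[-0.09  0.88  0.47]
 [ 1.    0.08  0.04]
 [-0.    0.47 -0.88]]
[[-0. -1. -0.]
 [ 1. -0. -0.]
 [ 0. -0.  1.]]
1 press 35 0.00057 [-0.25  0.51  1.85  0.8   0.31 -1.06]
1 press 40 0.00127 [-0.29  0.56  1.83  1.24  0.31 -1.54]
1 press 45 0.00054 [-0.3   0.62  1.81  1.68  0.31 -1.97]
1 press 50 0.0 [-0.29  0.67  1.79  2.03  0.33 -2.31]
1 back 35 3e-05 [-0.27  0.33  2.01  0.77  0.31 -1.06]
1 back 40 0.0003 [-0.32  0.38  1.99  1.18  0.31 -1.5 ]
1 back 45 5e-05 [-0.34  0.45  1.97  1.6   0.31 -1.91]
1 back 50 0.0 [-0.35  0.51  1.93  1.91  0.36 -2.23]
-1 press 35 0.0006 [-0.25  0.51  1.85  0.8   0.31  2.08]
-1 press 40 0.00131 [-0.29  0.56  1.83  1.25  0.31  1.6 ]
-1 press 45 0.00056 [-0.3   0.62  1.81  1.68  0.31  1.17]
-1 press 50 0.0 [-0.29  0.67  1.79  2.04  0.33  0.83]
-1 back 35 4e-05 [-0.28  0.33  2.01  0.77  0.31  2.08]
-1 back 40 0.00032 [-0.32  0.38  1.99  1.19  0.31  1.64]
-1 back 45 5e-05 [-0.34  0.45  1.97  1.6   0.31  1.23]
-1 back 50 0.0 [-0.35  0.51  1.93  1.91  0.36  0.91]
```

```bash
cat > kin.py <<'E'
from h import *
from scipy.optimize import least_squares
def fk(P,q):
    a,h,L1,d,L2,Lt,b=P; z=R.from_euler
    r1=z('z',q[0]); r2=r1*z('y',q[1]); r3=r2*z('y',q[2]); r5=r3*z('z',q[3])*z('y',q[4])
    return r1.apply([a,b,h])+r2.apply([0,0,L1])+r3.apply([d,0,L2])+r5.apply([0,0,Lt]), (r5*z('z',q[5])).as_matrix()
D=[([1.142,.379,1.734,0,1.028,-.033],[.27,.646,.222]),([-.247,.04,2.097,0,1.004,-1.82],[.4992,-.1008,.2491]),([-.354,-.133,2.323,.397,.541,-.747],[.4998,-.1044,.2493])]
x0=np.array([0,.3,.45,0,.45,.3,.02])
P=least_squares(lambda P:np.concatenate([fk(P,q)[0]-p for q,p in D]+[(P-x0)*.003]),x0).x
off=np.array([[0,-1,0],[1,0,0],[0,0,1.]])
lo=np.array([-2.77,-.74,0,-1.06,.31,-3.08]);hi=np.array([2.77,2.19,2.66,4.2,2.87,3.08])
def ik(p,Rt):
    best=None
    for q0 in([-.3,0,2.1,.3,.6,-.7],[-.3,0,2.1,3.0,.6,2.3],[-.3,.2,1.8,-.3,.5,0]):
      f=lambda q:np.concatenate([(fk(P,q)[0]-p)*5,(R.from_matrix((fk(P,q)[1]@off).T@Rt)).as_rotvec()])
      r=least_squares(f,np.clip(q0,lo+.01,hi-.01),bounds=(lo,hi))
      if best is None or r.cost<best.cost:best=r
    return best
E
python3 - <<'E'
from kin import *
print(P.round(3),[(fk(P,q)[0]-p).round(4).tolist() for q,p in D])
for nm,y in(("press",[-57.8,0,137]),("back",[-110,0,181])):
  for t in(35,40,45,50):
    b=ik(cab(y),tool(t,1)); print(nm,t,round(b.cost,5),b.x.round(2))
E
```

```text
[-0.002  0.263  0.557 -0.     0.579  0.26   0.024] [[-0.0006, 0.0002, -0.0001], [-0.0001, -0.0006, 0.0001], [0.0, 0.0, -0.0]]
press 35 0.00343 [-0.28  0.22  2.26  1.15  0.31 -1.45]
press 40 0.00204 [-0.28  0.22  2.32  1.82  0.31 -2.12]
press 45 1e-05 [-0.26  0.22  2.35  2.19  0.31 -2.46]
press 50 0.0 [-0.27  0.24  2.38  2.39  0.41 -2.68]
back 35 0.00051 [-0.29  0.05  2.34  0.89  0.31 -1.19]
back 40 0.00096 [-0.32  0.05  2.38  1.37  0.31 -1.69]
back 45 0.0001 [-0.32  0.05  2.42  1.83  0.31 -2.14]
back 50 0.0 [-0.32  0.06  2.46  2.13  0.37 -2.44]
```

```bash
cat >> kin.py <<'E'
def ikc(p,Rt,q0):
    f=lambda q:np.concatenate([(fk(P,q)[0]-p)*5,(R.from_matrix((fk(P,q)[1]@off).T@Rt)).as_rotvec(),(q-q0)*1e-4])
    return least_squares(f,np.clip(q0,lo+1e-3,hi-1e-3),bounds=(lo,hi))
E
python3 - <<'E'
from kin import *
def Rt(t,l): return tool(0,1)@R.from_euler('yx',[-l,-t] if 0 else [0,0]).as_matrix()@R.from_euler('y',l,degrees=True).as_matrix()@R.from_euler('x',-t,degrees=True).as_matrix()
for p in (cab([-126.7,0,195]),cab([-110,0,181])):
 for sg in(1,-1):
  q=np.array(manip.get_obs()["qpos"]); print("side",sg)
  path=[(27.8,0),(27.8,10*sg),(27.8,20*sg),(34,24*sg),(40,24*sg),(46,24*sg),(50,20*sg),(50,15*sg),(50,10*sg),(50,5*sg),(50,0)]
  for t,l in path:
    r=ikc(p,Rt(t,l),q); q=r.x; print((t,l),round(r.cost,6),q.round(2))
E
```

```text
side 1
(27.8, 0) 0.0 [-0.26  0.01  2.31  0.44  0.4  -0.73]
(27.8, 10) 0.0 [-0.35  0.04  2.29  0.72  0.54 -0.97]
(27.8, 20) 0.0 [-0.42  0.09  2.26  0.88  0.7  -1.09]
(34, 24) 0.0 [-0.47  0.09  2.31  1.1   0.71 -1.29]
(40, 24) 0.0 [-0.48  0.08  2.36  1.3   0.69 -1.48]
(46, 24) 0.0 [-0.49  0.08  2.4   1.51  0.69 -1.68]
(50, 20) 0.0 [-0.48  0.07  2.44  1.68  0.65 -1.87]
(50, 15) 0.0 [-0.45  0.05  2.45  1.73  0.57 -1.95]
(50, 10) 0.0 [-0.41  0.03  2.46  1.79  0.5  -2.04]
(50, 5) 0.0 [-0.38  0.02  2.47  1.88  0.43 -2.17]
(50, 0) 0.0 [-0.34  0.    2.48  2.02  0.37 -2.34]
side -1
(27.8, 0) 0.0 [-0.26  0.01  2.31  0.44  0.4  -0.73]
(27.8, -10) 2.8e-05 [-0.17  0.    2.33 -0.08  0.31 -0.24]
(27.8, -20) 0.0 [-0.08  0.01  2.35 -0.76  0.32  0.41]
(34, -24) 0.002017 [-0.06 -0.    2.37 -1.06  0.31  0.69]
(40, -24) 0.013091 [-0.05 -0.02  2.38 -1.06  0.31  0.69]
(46, -24) 0.033842 [-0.04 -0.03  2.38 -1.06  0.31  0.69]
(50, -20) 0.054301 [-0.04 -0.04  2.38 -1.06  0.31  0.74]
(50, -15) 0.059516 [-0.03 -0.03  2.38 -1.06  0.31  0.8 ]
(50, -10) 0.068767 [-0.03 -0.03  2.38 -1.06  0.31  0.86]
(50, -5) 0.0820
[... 596 characters left out ...]
5  1.98  0.43 -2.26]
(50, 0) 0.0 [-0.32  0.06  2.46  2.13  0.37 -2.44]
side -1
(27.8, 0) 0.0 [-0.25  0.06  2.29  0.46  0.36 -0.74]
(27.8, -10) 0.000443 [-0.16  0.05  2.29 -0.11  0.31 -0.2 ]
(27.8, -20) 3.2e-05 [-0.07  0.06  2.32 -0.84  0.31  0.5 ]
(34, -24) 0.003504 [-0.05  0.05  2.34 -1.06  0.31  0.69]
(40, -24) 0.016528 [-0.05  0.04  2.34 -1.06  0.31  0.7 ]
(46, -24) 0.039311 [-0.04  0.03  2.35 -1.06  0.31  0.7 ]
(50, -20) 0.060762 [-0.04  0.02  2.35 -1.06  0.31  0.74]
(50, -15) 0.065532 [-0.03  0.02  2.35 -1.06  0.31  0.8 ]
(50, -10) 0.074419 [-0.03  0.02  2.35 -1.06  0.31  0.87]
(50, -5) 0.087395 [-0.02  0.02  2.35 -1.06  0.31  0.93]
(50, 0) 0.104413 [-0.02  0.03  2.35 -1.06  0.31  0.99]
```

```bash
cat >> kin.py <<'E'
def Rt(t,l): return tool(0,1)@R.from_euler('y',l,degrees=True).as_matrix()@R.from_euler('x',-t,degrees=True).as_matrix()
E
python3 - <<'E'
from kin import *
o=manip.get_obs(); q=np.array(o["qpos"]);p=o["tcp_pos"]; M=R.from_rotvec(o["orientation"]).as_matrix()
for t,l in [(27.8,8),(27.8,16),(27.8,24),(34,24),(42,24),(50,24),(50,12),(50,4),(50,0)]:
    r=ikc(p,Rt(t,l),q); q=r.x; print((t,l),round(r.cost,6),q.round(2))
for t,l in [(27.8,24),(50,24),(50,0)]:
    N=Rt(t,l); print((t,l),R.from_matrix(M.T@N).as_rotvec().round(4)); M=N
E
```

```text
(27.8, 8) 0.0 [-0.43 -0.1   2.3   0.59  0.66 -0.91]
(27.8, 16) 0.0 [-0.49 -0.06  2.28  0.72  0.77 -1.  ]
(27.8, 24) 0.0 [-0.55 -0.02  2.26  0.82  0.89 -1.06]
(34, 24) 0.0 [-0.57 -0.04  2.31  0.96  0.84 -1.19]
(42, 24) 0.0 [-0.6  -0.06  2.38  1.17  0.8  -1.39]
(50, 24) 0.0 [-0.62 -0.07  2.44  1.41  0.79 -1.61]
(50, 12) 0.0 [-0.55 -0.13  2.47  1.43  0.61 -1.72]
(50, 4) 0.0 [-0.49 -0.16  2.49  1.47  0.48 -1.82]
(50, 0) 0.0 [-0.46 -0.17  2.49  1.51  0.42 -1.88]
(27.8, 24) [0.0015 0.3744 0.1947]
(50, 24) [-0.3875 -0.      0.    ]
(50, 0) [-0.     -0.2693 -0.3209]
```

```bash
python3 -m handwheel '[{"fingers":0,"tx":0,"ty":0,"tz":0,"wx":0,"wy":0.0936,"wz":0.0487},{"fingers":0,"tx":0,"ty":0,"tz":0,"wx":0,"wy":0.0936,"wz":0.0487},{"fingers":0,"tx":0,"ty":0,"tz":0,"wx":0,"wy":0.0936,"wz":0.0487},{"fingers":0,"tx":0,"ty":0,"tz":0,"wx":0,"wy":0.0936,"wz":0.0487},{"fingers":0,"tx":0,"ty":0,"tz":0,"wx":-0.097,"wy":0,"wz":0},{"fingers":0,"tx":0,"ty":0,"tz":0,"wx":-0.097,"wy":0,"wz":0},{"fingers":0,"tx":0,"ty":0,"tz":0,"wx":-0.097,"wy":0,"wz":0},{"fingers":0,"tx":0,"ty":0,"tz":0,"wx":-0.097,"wy":0,"wz":0}]'
python3 -m handwheel '[{"fingers":0,"tx":0,"ty":0,"tz":0,"wx":0,"wy":-0.0673,"wz":-0.0802},{"fingers":0,"tx":0,"ty":0,"tz":0,"wx":0,"wy":-0.0673,"wz":-0.0802},{"fingers":0,"tx":0,"ty":0,"tz":0,"wx":0,"wy":-0.0673,"wz":-0.0802},{"fingers":0,"tx":0,"ty":0,"tz":0,"wx":0,"wy":-0.0673,"wz":-0.0802},{"fingers":0,"tx":0,"ty":0,"tz":0,"wx":0,"wy":0,"wz":0}]'
python3 - <<'E'
from kin import *
st();print(manip.get_obs()["qpos"].round(3))
go(cab([-57.8-60,0,137.4+50.3]),tool(50,1)); 
E
```

```text
time: 9.82
tcp_pos: [0.4996, -0.1047, 0.2488]
orientation: [1.914, 1.722, 1.251]
ft_force: [1.3, 0.4, -0.7]
finger_gap: 0.0007
gripper_force: 0.0
time: 10.23
tcp_pos: [0.4994, -0.1028, 0.2487]
orientation: [1.63, 1.799, 0.832]
ft_force: [0.2, 0.0, 0.4]
finger_gap: 0.0007
gripper_force: 0.0
10.23 [ 0.4994 -0.1028  0.2487] [[-0.097, 0.642, 0.76], [0.995, 0.065, 0.073], [-0.003, 0.764, -0.645]] F [0.2 0.  0.4] 0.0006950835286575201 0.0
[-0.456 -0.157  2.486  1.516  0.412 -1.892]
shift mm [ 21.9 -13.2  78.9]
turn [-0.0035 -0.0001  0.0034]
```

Flip achieved as modelled. Now to the approach point, then a look.

```bash
python3 -m handwheel '[{"fingers":0,"tx":5.5,"ty":-3.3,"tz":19.7,"wx":0,"wy":0,"wz":0},{"fingers":0,"tx":5.5,"ty":-3.3,"tz":19.7,"wx":0,"wy":0,"wz":0},{"fingers":0,"tx":5.5,"ty":-3.3,"tz":19.7,"wx":0,"wy":0,"wz":0},{"fingers":0,"tx":5.4,"ty":-3.3,"tz":19.7,"wx":0,"wy":0,"wz":0},{"fingers":0,"tx":0,"ty":0,"tz":0,"wx":0,"wy":0,"wz":0},{"fingers":0,"tx":0,"ty":0,"tz":0,"wx":0,"wy":0,"wz":0}]'
python3 - <<'E'
from kin import *
st();print(manip.get_obs()["qpos"].round(3))
go(cab([-57.8,0,137.4]),tool(50,1)); 
a=snap("scene","s4.png")[130:330,180:447]
cv2.imwrite("pics/s4c.png",cv2.resize(a,None,fx=3,fy=3,interpolation=cv2.INTER_CUBIC)[:600,:800,::-1])
E
```

```text
time: 10.73
tcp_pos: [0.5491, -0.076, 0.1868]
orientation: [1.637, 1.799, 0.84]
ft_force: [-0.2, 0.2, 0.1]
finger_gap: 0.0006
gripper_force: 0.0
10.73 [ 0.5491 -0.076   0.1868] [[-0.097, 0.644, 0.759], [0.995, 0.058, 0.078], [0.006, 0.763, -0.646]] F [-0.2  0.2  0.1] 0.0005915530907651023 0.0
[-0.332  0.074  2.437  2.077  0.375 -2.391]
shift mm [-0.5  0.8 77.4]
turn [-0.0047 -0.0054 -0.0034]
```

View pics/s4c.png

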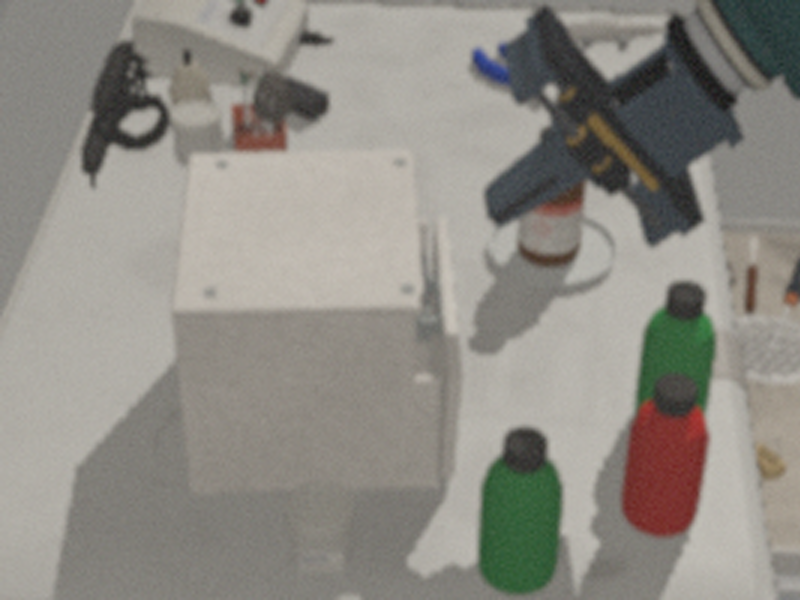

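The tilted closed fingers with their tip at (490,205) point at the gap by (430,280). I advance along their axis.

```bash
python3 -m handwheel '[{"fingers":0,"tx":0,"ty":0.8,"tz":20,"wx":0,"wy":0,"wz":0},{"fingers":0,"tx":0,"ty":0,"tz":20,"wx":0,"wy":0,"wz":0},{"fingers":0,"tx":0,"ty":0,"tz":15,"wx":0,"wy":0,"wz":0},{"fingers":0,"tx":0,"ty":0,"tz":8,"wx":0,"wy":0,"wz":0},{"fingers":0,"tx":0,"ty":0,"tz":5,"wx":0,"wy":0,"wz":0},{"fingers":0,"tx":0,"ty":0,"tz":0,"wx":0,"wy":0,"wz":0}]'
python3 -m handwheel '[{"fingers":0,"tx":0,"ty":0,"tz":4,"wx":0,"wy":0,"wz":0},{"fingers":0,"tx":0,"ty":0,"tz":2,"wx":0,"wy":0,"wz":0},{"fingers":0,"tx":0,"ty":0,"tz":0,"wx":0,"wy":0,"wz":0},{"fingers":0,"tx":0,"ty":0,"tz":0,"wx":0,"wy":0,"wz":0}]'
python3 -c "
from h import *
st();go(cab([-57.8,0,137.4]),tool(50,1))"
```

```text
time: 11.28
tcp_pos: [0.6015, -0.0711, 0.1446]
orientation: [1.635, 1.797, 0.839]
ft_force: [0.6, -0.3, 0.0]
finger_gap: 0.0004
gripper_force: 0.0
time: 11.62
tcp_pos: [0.6055, -0.0701, 0.1405]
orientation: [1.634, 1.798, 0.838]
ft_force: [-0.1, -0.4, 0.5]
finger_gap: 0.0004
gripper_force: 0.0
11.62 [ 0.6055 -0.0701  0.1405] [[-0.097, 0.643, 0.76], [0.995, 0.06, 0.076], [0.003, 0.764, -0.646]] F [-0.1 -0.4  0.5] 0.00036898657063113 0.0
shift mm [-0.7 -0.5  4.2]
turn [-0.0038 -0.0035 -0.0013]
```

Free so far. Now press straight down in steps (per mm: ty −0.764, tz +0.646).

```bash
python3 -m handwheel '[{"fingers":0,"tx":0,"ty":-0.5,"tz":3.5,"wx":0,"wy":0,"wz":0},{"fingers":0,"tx":0,"ty":-1.5,"tz":1.3,"wx":0,"wy":0,"wz":0},{"fingers":0,"tx":0,"ty":-1.5,"tz":1.3,"wx":0,"wy":0,"wz":0},{"fingers":0,"tx":0,"ty":0,"tz":0,"wx":0,"wy":0,"wz":0}]'
python3 -m handwheel '[{"fingers":0,"tx":0,"ty":-1.5,"tz":1.3,"wx":0,"wy":0,"wz":0},{"fingers":0,"tx":0,"ty":-1.5,"tz":1.3,"wx":0,"wy":0,"wz":0},{"fingers":0,"tx":0,"ty":0,"tz":0,"wx":0,"wy":0,"wz":0}]'
```

```text
time: 11.95
tcp_pos: [0.6078, -0.0696, 0.133]
orientation: [1.635, 1.799, 0.837]
ft_force: [1.1, -1.2, 0.0]
finger_gap: 0.0006
gripper_force: 0.0
time: 12.2
tcp_pos: [0.608, -0.0697, 0.1293]
orientation: [1.635, 1.799, 0.837]
ft_force: [-0.4, -0.2, 0.6]
finger_gap: 0.0004
gripper_force: 0.9
```

```bash
python3 -m handwheel '[{"fingers":0,"tx":0,"ty":-1.5,"tz":1.3,"wx":0,"wy":0,"wz":0},{"fingers":0,"tx":0,"ty":-1.5,"tz":1.3,"wx":0,"wy":0,"wz":0},{"fingers":0,"tx":0,"ty":0,"tz":0,"wx":0,"wy":0,"wz":0}]'
python3 - <<'E'
from h import *
st()
for c in("top","scene"):
    snap(c,c+"5.png"); print(c,[[(w(c,d["xyz"]).round(3).tolist(),round(d["conf"],2)) for d in manip.boxes_of(c,t)[:2]] for t in("hook","flap")])
E
```

```text
time: 12.45
tcp_pos: [0.608, -0.0697, 0.1253]
orientation: [1.635, 1.799, 0.837]
ft_force: [-1.9, -0.9, 3.3]
finger_gap: 0.0005
gripper_force: 1.8
12.45 [ 0.608  -0.0697  0.1253] [[-0.097, 0.643, 0.759], [0.995, 0.06, 0.076], [0.003, 0.763, -0.646]] F [-1.9 -0.9  3.3] 0.0005400285179781271 1.84357400983572
top [[], [([0.568, -0.037, 0.104], 0.78), ([0.494, -0.267, 0.097], 0.72)]]
scene [[([0.601, -0.059, 0.081], 0.6)], [([0.556, -0.052, 0.063], 0.82)]]
```

```bash
python3 - <<'E'
import cv2,numpy as np
a=cv2.imread("pics/top5.png")[150:300,290:420]; b=cv2.imread("pics/scene5.png")[150:300,220:350]
f=lambda i:cv2.resize(i,None,fx=3,fy=3,interpolation=cv2.INTER_CUBIC)
cv2.imwrite("pics/c5.png",np.hstack([f(a),f(b)]))
E
```

```text
(no output)
```

View pics/c5.png

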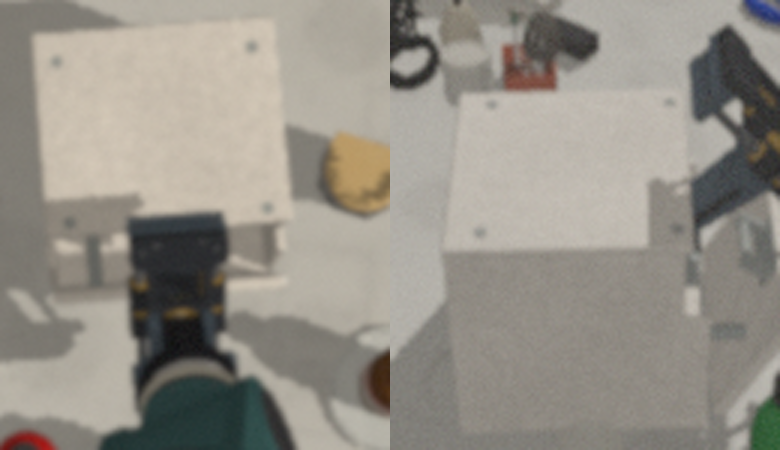

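The right half (scene crop) shows the flap ajar, with its inner face and strike bar at (750,240). The finger is still in the gap. I retreat along the finger axis and undo the wrist detour.

```bash
python3 -m handwheel '[{"fingers":0,"tx":0,"ty":0,"tz":-15,"wx":0,"wy":0,"wz":0},{"fingers":0,"tx":0,"ty":0,"tz":-25,"wx":0,"wy":0,"wz":0},{"fingers":0,"tx":0,"ty":0,"tz":-30,"wx":0,"wy":0,"wz":0},{"fingers":0,"tx":0,"ty":0,"tz":-30,"wx":0,"wy":0,"wz":0},{"fingers":0,"tx":0,"ty":0,"tz":-30,"wx":0,"wy":0,"wz":0},{"fingers":0,"tx":0,"ty":20,"tz":-20,"wx":0,"wy":0,"wz":0},{"fingers":0,"tx":0,"ty":0,"tz":0,"wx":0,"wy":0.0673,"wz":0.0802},{"fingers":0,"tx":0,"ty":0,"tz":0,"wx":0,"wy":0.0673,"wz":0.0802}]'
python3 - <<'E'
from kin import *
st();o=manip.get_obs();print(o["qpos"].round(3))
M=R.from_rotvec(o["orientation"]).as_matrix();q=np.array(o["qpos"])
for t,l in [(50,24),(27.8,24),(27.8,0),(20,0)]:
    N=Rt(t,l); r=ikc(o["tcp_pos"],N,q);q=r.x; print((t,l),R.from_matrix(M.T@N).as_rotvec().round(4),r.cost<1e-5,q.round(2)); M=N
c="top"
snap(c,c+"6.png"); print(c,[[(w(c,d["xyz"]).round(3).tolist(),round(d["conf"],2)) for d in manip.boxes_of(c,t)[:2]] for t in("hook","flap","flap_edge")])
E
```

```text
time: 13.42
tcp_pos: [0.5077, -0.0791, 0.2339]
orientation: [1.777, 1.774, 1.047]
ft_force: [0.5, 0.3, 0.1]
finger_gap: 0.0002
gripper_force: 0.0
13.42 [ 0.5077 -0.0791  0.2339] [[-0.097, 0.657, 0.748], [0.972, -0.099, 0.213], [0.214, 0.747, -0.629]] F [0.5 0.3 0.1] 0.00019342520590002603 0.0
[-0.475 -0.077  2.467  1.542  0.56  -1.79 ]
(50, 24) [-0.003   0.1277  0.1579] True [-0.55 -0.05  2.46  1.5   0.74 -1.66]
(27.8, 24) [ 0.3875  0.     -0.    ] True [-0.49 -0.    2.28  0.85  0.84 -1.06]
(27.8, 0) [ 0.     -0.3705 -0.1954] True [-0.29 -0.11  2.33  0.38  0.49 -0.68]
(20, 0) [ 0.1361 -0.      0.    ] True [-0.26 -0.07  2.27  0.21  0.62 -0.5 ]
top [[([0.646, -0.066, 0.174], 0.5)], [([0.556, -0.066, 0.064], 0.83)], [([0.557, -0.064, 0.065], 0.8)]]
```

```bash
python3 -m handwheel '[{"fingers":0,"tx":0,"ty":0,"tz":0,"wx":0,"wy":0.065,"wz":0.08},{"fingers":0,"tx":0,"ty":0,"tz":0,"wx":0,"wy":0.065,"wz":0.08},{"fingers":0,"tx":0,"ty":0,"tz":0,"wx":0.097,"wy":0,"wz":0},{"fingers":0,"tx":0,"ty":0,"tz":0,"wx":0.097,"wy":0,"wz":0},{"fingers":0,"tx":0,"ty":0,"tz":0,"wx":0.097,"wy":0,"wz":0},{"fingers":0,"tx":0,"ty":0,"tz":0,"wx":0.097,"wy":0,"wz":0},{"fingers":0,"tx":0,"ty":0,"tz":0,"wx":0,"wy":-0.0926,"wz":-0.049},{"fingers":0,"tx":0,"ty":0,"tz":0,"wx":0,"wy":-0.0926,"wz":-0.049}]'
python3 -m handwheel '[{"fingers":0,"tx":0,"ty":0,"tz":0,"wx":0,"wy":-0.0926,"wz":-0.049},{"fingers":0,"tx":0,"ty":0,"tz":0,"wx":0,"wy":-0.0926,"wz":-0.049},{"fingers":0,"tx":0,"ty":0,"tz":0,"wx":0.068,"wy":0,"wz":0},{"fingers":0,"tx":0,"ty":0,"tz":0,"wx":0.068,"wy":0,"wz":0},{"fingers":0,"tx":0,"ty":0,"tz":0,"wx":0,"wy":0,"wz":-0.12},{"fingers":0,"tx":0,"ty":0,"tz":0,"wx":0,"wy":0,"wz":-0.12},{"fingers":0,"tx":0,"ty":0,"tz":0,"wx":0,"wy":0,"wz":-0.12},{"fingers":0,"tx":0,"ty":0,"tz":0,"wx":0,"wy":0,"wz":-0.12}]'
python3 -m handwheel '[{"fingers":0,"tx":0,"ty":0,"tz":0,"wx":0,"wy":0,"wz":-0.12},{"fingers":0,"tx":0,"ty":0,"tz":0,"wx":0,"wy":0,"wz":-0.12},{"fingers":0,"tx":0,"ty":0,"tz":0,"wx":0,"wy":0,"wz":-0.12},{"fingers":0,"tx":0,"ty":0,"tz":0,"wx":0,"wy":0,"wz":-0.12},{"fingers":0,"tx":0,"ty":0,"tz":0,"wx":0,"wy":0,"wz":-0.12},{"fingers":0,"tx":0,"ty":0,"tz":0,"wx":0,"wy":0,"wz":-0.12},{"fingers":0,"tx":0,"ty":0,"tz":0,"wx":0,"wy":0,"wz":-0.12},{"fingers":0,"tx":0,"ty":0,"tz":0,"wx":0,"wy":0,"wz":-0.12}]'
cat >> h.py <<'E'
def std(deg):
    t=np.radians(deg); z=np.array([np.sin(t),0,-np.cos(t)]); y=np.array([0,1.,0]); return Rc@np.array([np.cross(y,z),y,z]).T
def push(phi,r,t,y=-52,press=0):
    "TCP world, rotation for tip's -x corner on flap inner face"
    n=np.array([np.cos(phi),np.sin(phi)]);u=np.array([-np.sin(phi),np.cos(phi)]);T=np.radians(t)
    c=np.array([-85,8])+r*u+(10-press)*n
    tcp=c+16*np.array([np.cos(T),np.sin(T)])-8*np.array([np.sin(T),-np.cos(T)])
    return cab([tcp[0],y,tcp[1]]),std(t)
E
python3 - <<'E'
from kin import *
st();o=manip.get_obs();print(o["qpos"].round(3))
p0,N=push(.6,85,20,press=-12)
go(p0+[0,0,.05],N)
p,M=p0+[0,0,.05],N
q=np.array(o["qpos"]);off=fk(P,q)[1].T@R.from_rotvec(o["orientation"]).as_matrix()
import kin; kin.off=off
print("path from above")
for a in [(.6,85,20,-52,-12),(.6,85,20,-52,0),(.8,84,16,-52,1),(1.0,82,12,-52,1),(1.2,79,8,-52,1),(1.4,76,4,-52,1),(1.555,74,0,-52,2)]:
    t,N=push(*a); r=ikc(t,N,q); q=r.x
    print(a[0],"shift",(M.T@(t-p)*1000).round(1),"turn",R.from_matrix(M.T@N).as_rotvec().round(3),t.round(3),r.cost<1e-5,q.round(2)); p,M=t,N
E
```

```text
time: 14.28
tcp_pos: [0.5094, -0.0797, 0.2321]
orientation: [1.987, 2.08, 0.725]
ft_force: [-0.6, 0.2, -1.0]
finger_gap: 0.0003
gripper_force: 0.0
time: 14.95
tcp_pos: [0.5081, -0.0781, 0.2313]
orientation: [1.344, 2.502, 0.279]
ft_force: [-0.6, -0.1, -0.4]
finger_gap: 0.0009
gripper_force: 0.0
time: 15.62
tcp_pos: [0.508, -0.0782, 0.2314]
orientation: [0.036, 2.795, 0.055]
ft_force: [-0.1, -0.5, 0.1]
finger_gap: 0.0005
gripper_force: 0.0
15.62 [ 0.508  -0.0782  0.2314] [[-0.94, 0.019, 0.339], [0.032, 0.999, 0.034], [-0.338, 0.043, -0.94]] F [-0.1 -0.5  0.1] 0.0005101439099229083 0.0
[-0.259 -0.062  2.267  0.208  0.619 -1.954]
shift mm [-32.4 -50.5  92.1]
turn [ 0.0017 -0.001  -0.1213]
path from above
0.6 shift [17.1  0.  47. ] turn [0. 0. 0.] [ 0.569 -0.126  0.104] True [-0.32  0.26  2.22  0.39  0.37 -2.33]
0.6 shift [11.6 -0.   3. ] turn [0. 0. 0.] [ 0.559 -0.127  0.097] True [-0.33  0.26  2.24  0.41  0.36 -2.36]
0.8 shift [16.6  0.   6.4] turn [0.   0.07 0.  ] [ 0.546 -0.129  0.085] True [-0.33  0.27  2.23  0.29  0.4  -2.25]
1.0 shift [12.8 -0.  10.9] turn [-0.    0.07 -0.  ] [ 0.536 -0.13   0.071] True [-0.32  0.3   2.22  0.2   0.44 -2.16]
1.2 shift [ 8.7  0.  14.4] turn [-0.    0.07 -0.  ] [ 0.531 -0.13   0.055] True [-0.31  0.34  2.2   0.12  0.48 -2.08]
1.4 shift [ 4.6 -0.  15.8] turn [-0.    0.07  0.  ] [ 0.529 -0.13   0.039] True [-0.3   0.38  2.17  0.05  0.52 -2.01]
1.555 shift [ 0.9 -0.  13.7] turn [0.   0.07 0.  ] [ 0.529 -0.13   0.025] True [-0.29  0.43  2.14  0.    0.58 -1.95]
```

```bash
python3 -m handwheel '[{"fingers":0,"tx":0,"ty":0,"tz":0,"wx":0,"wy":0,"wz":-0.121},{"fingers":0,"tx":-8.7,"ty":-18,"tz":30.7,"wx":0,"wy":0,"wz":0},{"fingers":0,"tx":-8.7,"ty":-18,"tz":30.7,"wx":0,"wy":0,"wz":0},{"fingers":0,"tx":-8.7,"ty":-18,"tz":30.7,"wx":0,"wy":0,"wz":0},{"fingers":0,"tx":0,"ty":0,"tz":0,"wx":0,"wy":0,"wz":0},{"fingers":0,"tx":0,"ty":0,"tz":0,"wx":0,"wy":0,"wz":0}]'
python3 - <<'E'
from h import *
st()
p,N=push(.6,85,20,press=-12); go(p,N)
snap("scene","s7.png")
print([(w("scene",d["xyz"]).round(3).tolist(),round(d["conf"],2)) for d in manip.boxes_of("scene","flap")[:2]])
a=cv2.imread("pics/s7.png")[130:330,180:447]
cv2.imwrite("pics/s7c.png",cv2.resize(a,None,fx=2,fy=2,interpolation=cv2.INTER_CUBIC))
E
```

```text
time: 16.12
tcp_pos: [0.5677, -0.1273, 0.1514]
orientation: [-0.122, 2.795, 0.028]
ft_force: [-0.3, 0.9, 0.6]
finger_gap: 0.0005
gripper_force: 0.0
16.12 [ 0.5677 -0.1273  0.1514] [[-0.938, -0.088, 0.335], [-0.081, 0.996, 0.034], [-0.337, 0.005, -0.941]] F [-0.3  0.9  0.6] 0.0005203919344857444 0.0
shift mm [14.9  0.4 45.5]
turn [ 0.0023 -0.0052 -0.0084]
[([0.556, -0.056, 0.062], 0.73)]
```

View pics/s7c.png

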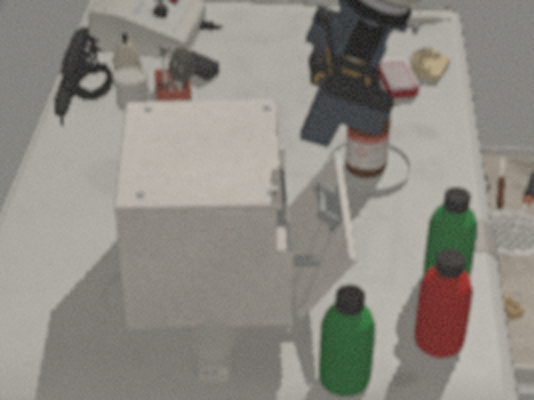

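The flap is ajar, its edge running (340,170)–(352,255), and the closed fingers at (318,130) stand over its inner side. Now lower in and sweep it down.

```bash
python3 -m handwheel '[{"fingers":0,"tx":5,"ty":0,"tz":20,"wx":0,"wy":0,"wz":0},{"fingers":0,"tx":9.9,"ty":0.4,"tz":25.5,"wx":0,"wy":0,"wz":-0.008},{"fingers":0,"tx":0,"ty":0,"tz":0,"wx":0,"wy":0,"wz":0},{"fingers":0,"tx":6,"ty":0,"tz":1.5,"wx":0,"wy":0,"wz":0},{"fingers":0,"tx":6,"ty":0,"tz":1.5,"wx":0,"wy":0,"wz":0},{"fingers":0,"tx":8.3,"ty":0,"tz":3.2,"wx":0,"wy":0.035,"wz":0},{"fingers":0,"tx":8.3,"ty":0,"tz":3.2,"wx":0,"wy":0.035,"wz":0},{"fingers":0,"tx":0,"ty":0,"tz":0,"wx":0,"wy":0,"wz":0}]'
python3 -c "
from h import *
st();p,N=push(.8,84,16,press=1);go(p,N)"
```

```text
time: 16.88
tcp_pos: [0.5452, -0.1297, 0.0886]
orientation: [-0.134, 2.863, 0.02]
ft_force: [0.8, 0.4, -0.3]
finger_gap: 0.0002
gripper_force: 0.0
16.88 [ 0.5452 -0.1297  0.0886] [[-0.958, -0.093, 0.271], [-0.09, 0.996, 0.026], [-0.272, 0.001, -0.962]] F [ 0.8  0.4 -0.3] 0.00015360496680707038 0.0
shift mm [0.5 1.  3.5]
turn [ 0.0005 -0.0033 -0.0016]
```

```bash
python3 -m handwheel '[{"fingers":0,"tx":6.4,"ty":0,"tz":7,"wx":0,"wy":0.035,"wz":0},{"fingers":0,"tx":6.4,"ty":0,"tz":7,"wx":0,"wy":0.035,"wz":0},{"fingers":0,"tx":4.4,"ty":0,"tz":7.2,"wx":0,"wy":0.035,"wz":0},{"fingers":0,"tx":4.4,"ty":0,"tz":7.2,"wx":0,"wy":0.035,"wz":0},{"fingers":0,"tx":0,"ty":0,"tz":0,"wx":0,"wy":0,"wz":0}]'
python3 -c "
from h import *
st();p,N=push(1.2,79,8,press=1);go(p,N)"
python3 -m handwheel '[{"fingers":0,"tx":2.3,"ty":0,"tz":8,"wx":0,"wy":0.035,"wz":0},{"fingers":0,"tx":2.3,"ty":0,"tz":8,"wx":0,"wy":0.035,"wz":0},{"fingers":0,"tx":0.5,"ty":0,"tz":6,"wx":0,"wy":0.035,"wz":0},{"fingers":0,"tx":0.4,"ty":0,"tz":5,"wx":0,"wy":0.035,"wz":0},{"fingers":0,"tx":0,"ty":0,"tz":0,"wx":0,"wy":0,"wz":0},{"fingers":0,"tx":0,"ty":0,"tz":0,"wx":0,"wy":0,"wz":0}]'
python3 -c "
from h import *
st();p,N=push(1.555,74,0,press=1);go(p,N)"
```

```text
time: 17.3
tcp_pos: [0.5311, -0.1309, 0.0553]
orientation: [-0.141, 3.002, 0.012]
ft_force: [-0.4, 0.2, 0.0]
finger_gap: 0.0007
gripper_force: 0.0
17.3 [ 0.5311 -0.1309  0.0553] [[-0.986, -0.094, 0.135], [-0.093, 0.996, 0.014], [-0.136, 0.002, -0.991]] F [-0.4  0.2  0. ] 0.0006549556860232204 3.9203145795559027e-10
shift mm [0.1 0.8 0.1]
turn [ 0.0014 -0.0035 -0.0014]
time: 17.8
tcp_pos: [0.5283, -0.131, 0.0281]
orientation: [0.147, -3.137, -0.003]
ft_force: [1.0, -0.1, 0.2]
finger_gap: 0.0005
gripper_force: 0.0
17.8 [ 0.5283 -0.131   0.0281] [[-0.996, -0.094, -0.001], [-0.094, 0.996, 0.002], [0.001, 0.002, -1.0]] F [ 1.  -0.1  0.2] 0.0005222857678618446 0.0
shift mm [-0.5  0.6  2. ]
turn [ 0.0019 -0.0012 -0.0011]
```

```bash
python3 -m handwheel '[{"fingers":0,"tx":0,"ty":0,"tz":1.5,"wx":0,"wy":0,"wz":0},{"fingers":0,"tx":0,"ty":0,"tz":1.5,"wx":0,"wy":0,"wz":0},{"fingers":0,"tx":0,"ty":0,"tz":0.5,"wx":0,"wy":0,"wz":0},{"fingers":0,"tx":0,"ty":0,"tz":0,"wx":0,"wy":0,"wz":0}]'
```

```text
time: 18.13
tcp_pos: [0.5283, -0.1312, 0.0265]
orientation: [0.147, -3.136, -0.003]
ft_force: [-12.6, 5.9, 44.3]
finger_gap: 0.0007
gripper_force: 22.2
```

Hard stop at 18.5 mm tip height: the flap lies flat. I lift off and check.

```bash
python3 -m handwheel '[{"fingers":0,"tx":0,"ty":0,"tz":-5,"wx":0,"wy":0,"wz":0},{"fingers":0,"tx":0,"ty":0,"tz":-25,"wx":0,"wy":0,"wz":0},{"fingers":0,"tx":0,"ty":0,"tz":-35,"wx":0,"wy":0,"wz":0},{"fingers":0,"tx":5,"ty":0,"tz":-35,"wx":0,"wy":0,"wz":0},{"fingers":0,"tx":10,"ty":0,"tz":-35,"wx":0,"wy":0,"wz":0},{"fingers":0,"tx":10,"ty":0,"tz":-35,"wx":0,"wy":0,"wz":0},{"fingers":0,"tx":0,"ty":0,"tz":-35,"wx":0,"wy":0,"wz":0},{"fingers":0,"tx":0,"ty":0,"tz":0,"wx":0,"wy":0,"wz":0}]'
python3 - <<'E'
from h import *
st()
for c in("top","scene"):
    snap(c,c+"8.png")
    print(c,[[(t,w(c,d["xyz"]).round(3).tolist(),round(d["conf"],2)) for d in manip.boxes_of(c,t)[:n]] for t,n in(("flap",1),("bottle_center",4),("powder_jar",1),("stack_cast",1),("white_pot",1))])
E
```

```text
time: 18.8
tcp_pos: [0.506, -0.1345, 0.2359]
orientation: [-0.147, 3.132, -0.002]
ft_force: [1.3, -0.2, 1.3]
finger_gap: 0.0004
gripper_force: 0.0
18.8 [ 0.506  -0.1345  0.2359] [[-0.996, -0.093, 0.006], [-0.093, 0.996, -0.001], [-0.006, -0.001, -1.0]] F [ 1.3 -0.2  1.3] 0.0003903441785757443 0.0
top [[('flap', [0.524, -0.024, 0.016], 0.58)], [('bottle_center', [0.493, -0.277, 0.1], 0.82), ('bottle_center', [0.521, 0.1, 0.093], 0.75), ('bottle_center', [0.421, 0.036, 0.095], 0.68), ('bottle_center', [0.523, -0.024, 0.018], 0.39)], [('powder_jar', [0.48, 0.313, 0.083], 0.74)], [('stack_cast', [0.686, -0.247, 0.046], 0.78)], [('white_pot', [0.66, 0.098, 0.046], 0.82)]]
scene [[('flap', [0.537, -0.077, 0.017], 0.74)], [('bottle_center', [0.53, 0.124, 0.075], 0.87), ('bottle_center', [0.504, -0.252, 0.067], 0.81), ('bottle_center', [0.427, 0.061, 0.075], 0.66), ('bottle_center', [0.412, -0.052, 0.087], 0.65)], [('powder_jar', [0.484, 0.335, 0.083], 0.65)], [], [('white_pot', [0.662, 0.112, 0.05], 0.98)]]
```

View pics/scene8.png

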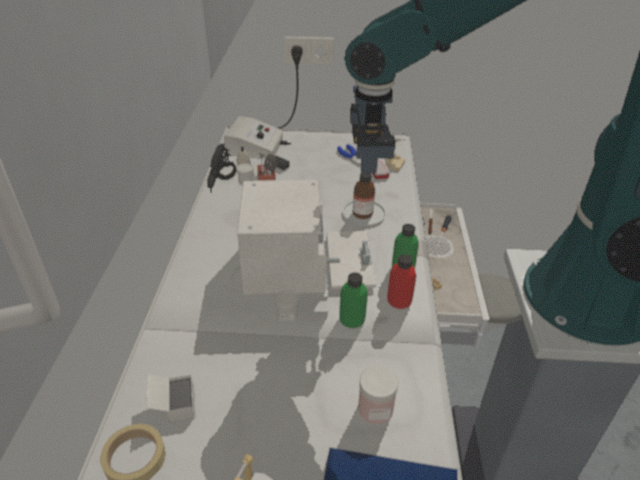

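The flap lies flat at (350,262), the bottle stands in the dish at (364,205), and the other things are in place. The arm is clear, so I hand in.

```bash
python3 -c "
from plant import manip
print(manip.close_job())"
```

```text
the job is handed in; nothing more can be done
None
```

I handed the job in at about 19 s on the robot's clock. In the last pictures the flap lies fully open, the brown bottle stands upright in the dish, and the powder jar, stacked cast and white pot are where they stood; the hand-in returned no verdict.

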